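# Wind the music box and hold its lid open

## Robot

A 6-joint arm with a two-finger parallel gripper is mounted at the origin on the work surface. World frame = base frame: x ahead of the robot, y to its left, z up, the work surface at z = 0. Lengths are in m, angles in rad, forces in N, time in s.
With the tool pointing down it reaches from about 0.3 to 0.85 m from the base axis. Payload 4.2 kg.
Tool frame: the origin (TCP) lies on the centre line of the jaws, within the pads' length; the fingertips stand 17 mm ahead of it and the grasp point (between the pads) lies 2 mm behind it; z points along the fingers, y is the direction in which the jaws open and shut (so a half turn about z gives the same grasp; the last joint's range is limited). The gripper opens to 91 mm and grips with 3 to 60 N. Pads are 32 mm wide; open, the fingers measure 118 mm over their backs; the gripper's body (76 mm by 178 mm) begins 60 mm behind the grasp point.
Start: joints at [-1.296, 0.32, 1.565, -0, 1.257, -0.02], TCP at [0.167, -0.55, 0.231] pointing down, gripper open.
Joint ranges: [-3.11, 3.11], [-0.84, 2.01], [0.21, 2.61], [-1.34, 4.49], [0.05, 2.63], [-2.56, 2.56]. Speed limits (rad/s): [2.57, 2.57, 3.14, 3.14, 3.14, 3.14].

## Interface

Orientations are given as a 3x3 rotation matrix whose columns are the frame's x, y, z axes.
In Python, from plant import robot gives the robot as it stands.
- The arm moves only by the tool carry_out, never from a script. Its argument "deltas" is a list of rows, each a list of 2 entries, a list of its own where there are three numbers: the shift along the tool's x, y, z in cm, then the turn, a rotation vector about the tool's x, y, z in rad. In form: [[[dx, dy, dz], [ax, ay, az]], ...]. A call has 1 to 20 rows; each row shifts and turns the pose as measured when the row begins, along the tool's axes as they then stand; what a row does not reach is not made up. A row lasts 1/10 s, in which the tool goes at most 50 mm and 8.59 degrees, less where a joint would pass 70% of its speed; a pose out of reach is approached as far as the arm can. A call is refused whole if a number of a shift passes 5 or a number of a turn 0.15, either way. A call with a gripper value outside its range is refused whole. "hand" is the opening, from 0 (shut) to 1 (fully open), set as the call begins (left out, the last holds). The fingers move at their own pace and stop on an object; "grip_force" is the grip in N (left out, the last holds). Time passes only in rows, so rows that do not move let the fingers close. It gives the time, the measured TCP pose, the force and the opening at its end, in the units of the state.
- robot.sense(): the state, without advancing time (a new reading comes with each control period).
- robot.snapshot(name): name is "scene" or "side" or "wrist"; returns a dict with "image" (480x640x3 uint8, blue, green, red), "vfov" (degrees; the focal length in pixels is half the picture's height over the tangent of half this angle, whatever the lens; pixels are square), "cx", "cy" (the principal point, pixels), "dist_coeffs" ([k1, k2, p1, p2, k3] as OpenCV has them; the pictures are not rectified), "R" (3x3) and "t" (3): a world point X has camera coordinates R X + t. Camera axes: x right, y down, z forward; pixel columns grow to the right and rows downward; lengths in m; the calibration is good to about 2 mm. A picture is of the moment at which its call begins. There is no depth.
- robot.sign_off(): hands the job in, once; it reports no verdict.
The state is a dict: "t": time; "qpos": joint angles; "qvel": joint speeds; "joint_torque": joint torques, N m; "tcp_pos": TCP position; "eef_rot": TCP orientation; "contact_force": force on the tool from outside, world axes, zero at the start; "torque": the same for the moment, N m; "grip_width": opening from 0.0 (shut) to 1.0 (fully open).
Only numpy, scipy, OpenCV 4.12 (cv2) and the standard library are available. Lean on these libraries where they do the work, as an engineer would, in place of code of your own. Each camera call takes 0.05 s, during which the arm holds its last target. There are 200 camera calls.

## Task

Test the returned plywood music box: with the lid shut, wind its brass key clockwise, a part turn at a time, until it comes to its stop. Then raise the lid by its red bar and hold it still, open at 50 degrees from shut, so that a colleague across the table can look in; it falls shut by itself, so finish while still holding it there with the gripper. Leave the skittle, the jar and the little tray standing where they are.

Things in the scene. Friction and masses are not known exactly. Their poses are not given: they have to be found in the camera images.
- music_box: plywood music box, 140 mm deep (its x) by 280 mm wide (its y), walls 90 mm high, standing fixed on the table; origin at the centre of its underside. Its x axis points from the hinged side to the opening side of the lid (away from the robot, turned by up to 0.4 rad). The half towards its -y is a closed deck 98 mm above the table with the winding key; the rest, towards +y, is covered by the lid.
- wind_key (a joint): winding of the key, rad: grows as the key turns clockwise seen from above. It starts at 0.1 to 0.8, and the stop (fully wound) is at 3.6. It takes 0.06 N m to turn at first and 0.1 N m near the stop, as the spring winds up, and stays where it is let go.
- key_grip (a point): grip point of the brass key, on its vertical axis, 30 mm above the deck, 128 mm above the table. The key is an upright flat wing, 52 mm long (x axis of this point), 10 mm thick (y axis) and 32 mm high (112 to 142 mm above the table), the same either way round. It turns with the key and sits 92.5 mm towards -y of the middle of the box.
- lid (a joint): opening angle of the lid, a plywood panel 140 mm (hinge to free edge) by 181 mm, 8 mm thick, green on top, with a red bar loop on its free edge; shut, its underside is 90 mm above the table. In rad: 0 shut, 0.873 is 50 degrees, the most is 1.35. Nothing stops it there: weight and a light spring always pull it shut, needing about 2 N upward at the bar.
- lid_bar (a point): middle of the red round bar on the lid's free edge: 10 mm thick, 90 mm long, parallel to the hinge (y axis of this point), 45 mm beyond the panel's edge, so 185 mm from the hinge line and 4 mm above the panel's underside; 94 mm above the table when shut. It is carried by an arm of the same rod at each end, with free space between it and the panel and below it.
- lid_hinge (a point): fixed point on the box in the middle of the lid's hinge line, 90 mm above the table; the hinge runs along the box's y axis on the side nearest the robot; this point is 70 mm towards -x and 47.5 mm towards +y of the middle of the box.
- skittle: yellow wooden skittle, 48 mm across, 112 mm tall, loose beside the box; origin under its centre.
- jar: small closed jar with blue cap, 56 mm across, 80 mm tall, loose beside the box; origin under its centre.
- tray: little open wooden tray, 75 by 75 by 50 mm high, loose beside the box; origin under its centre.
Mind the look-alikes: they are no part of the job. Several things look just like the jar: the one meant starts nearest to the robot's base.

How it is judged:
By the outcome, as a careful person would: the job done as asked, in the order asked, and still so for the second after the job is handed in, while the arm keeps its last pose, push and grip.
It also fails if it takes over 58 s, if anything falls off the work surface, if the arm or the gripper's body presses on something with over 40 N, if the wrist force passes 120 N, or if a joint passes its speed limit or range.

## Working session

There is one attempt and no reset: what is moved stays moved. The work goes in short steps, Python scripts to look and compute and a tool call to move; the robot and the scene stay as the last step left them, time stands still between calls to the robot, and variables do not carry over. Pictures are saved under pics/ and viewed, about 8 in all and at most 12, crops included, and the job is handed in when it is done.

Besides the shell and the picture viewer there is one more tool, called after "Request:" as name(argument=value, ...) on one line, values as JSON. carry_out: Moves the arm, as the interface text tells. Its arguments: {"type":"object","properties":{"deltas":{"type":"array"},"hand":{"type":"number"},"grip_force":{"type":"number"}},"required":["deltas"]}

```bash
mkdir -p pics; ls
cat > h.py <<'E'
import numpy as np, cv2
from plant import robot
def cam(s):
    f=240/np.tan(np.radians(s["vfov"])/2)
    return np.array([[f,0,s["cx"]],[0,f,s["cy"]],[0,0,1]]),np.array(s["dist_coeffs"],float),np.array(s["R"]),np.array(s["t"])
def proj(s,P):
    K,d,R,t=cam(s); return cv2.projectPoints(np.array(P,float).reshape(-1,3),cv2.Rodrigues(R)[0],t,K,d)[0].reshape(-1,2)
def atz(s,uv,z):
    K,d,R,t=cam(s); n=cv2.undistortPoints(np.array(uv,float).reshape(-1,1,2),K,d).reshape(-1,2)
    c=-R.T@t; r=np.c_[n,np.ones(len(n))]@R
    return c+r*((z-c[2])/r[:,2])[:,None]
E
python3 - <<'E'
from h import *
for n in("scene","side"):
    s=robot.snapshot(n); cv2.imwrite(f"pics/{n}0.png",s["image"]); K,d,R,t=cam(s); print(n,-R.T@t,R[2])
print(robot.sense())
E
```

```text
pics
scene [ 1.13315286 -0.44068654  0.82271944] [-0.50341605  0.50303655 -0.70251442]
side [0.12807906 0.74257829 0.98186611] [ 0.40014551 -0.5571987  -0.72760785]
{'t': 0.1, 'qpos': array([-1.29600118e+00,  3.20189534e-01,  1.56554091e+00,  2.79441033e-06,
        1.25738721e+00, -1.99808359e-02]), 'qvel': array([ 0.00045331, -0.00053001, -0.00334648, -0.0006125 , -0.00037954,
       -0.00149192]), 'joint_torque': array([-8.37846474e-04, -4.13331449e+01, -2.32509148e+01,  7.29020778e-02,
        4.21626039e-02, -4.90886862e-05]), 'tcp_pos': array([ 0.16695051, -0.54979156,  0.23023267]), 'eef_rot': array([[ 9.56867506e-01,  2.90524365e-01, -4.11249347e-04],
       [ 2.90524655e-01, -9.56866380e-01,  1.46850274e-03],
       [ 3.31251515e-05, -1.52464062e-03, -9.99998837e-01]]), 'contact_force': array([ 0.20016857, -0.82882923, -0.48585191]), 'torque': array([0.00376086, 0.01181396, 0.00950543]), 'grip_width': 1.000270223118217}
```

View pics/scene0.png

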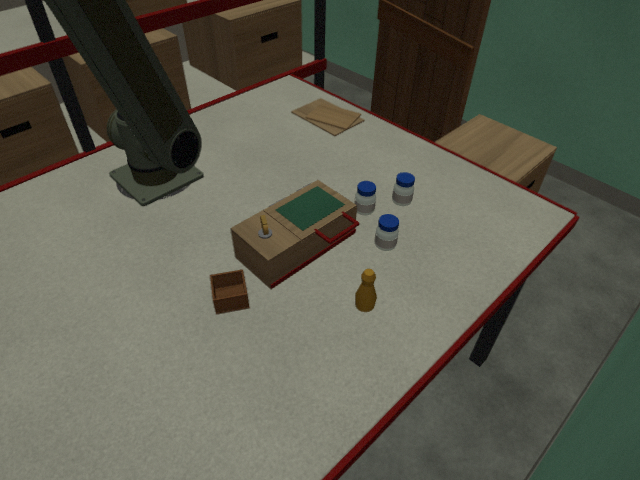

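View pics/side0.png

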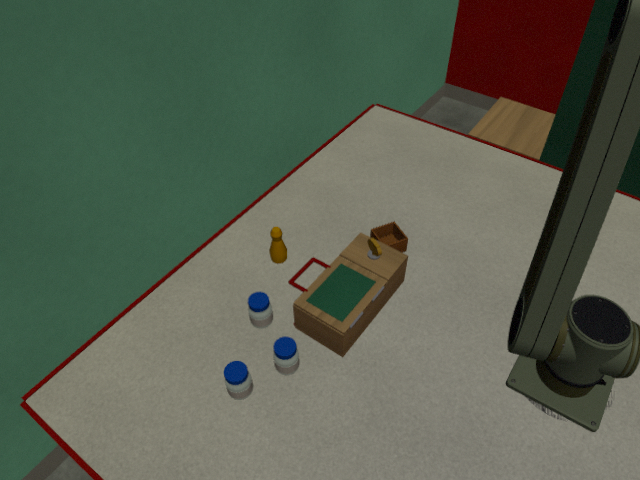

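```bash
cat >> h.py <<'E'
from scipy.optimize import least_squares
def box2w(p,P):
    c,s_=np.cos(p[2]),np.sin(p[2]); P=np.array(P,float).reshape(-1,3)
    return np.c_[p[0]+c*P[:,0]-s_*P[:,1],p[1]+s_*P[:,0]+c*P[:,1],P[:,2]]
def fit(obs,p0=(.55,0,0)):
    f=lambda p:np.concatenate([(proj(s,box2w(p,P))-np.array(uv)).ravel() for s,P,uv in obs])
    r=least_squares(f,p0); return r.x,r.fun.reshape(-1,2)
E
python3 - <<'E'
from h import *
a=robot.snapshot("scene");b=robot.snapshot("side")
h=.098
p,r=fit([(a,[[-.07,-.14,h],[.07,-.14,h],[-.07,.14,h],[.07,.14,h]],[[233,232],[270,256],[318,183],[355,207]]),
 (b,[[-.07,-.14,h],[.07,-.14,h],[-.07,.14,h],[.07,.14,h]],[[407,257],[362,236],[345,334],[296,308]])])
print(p,np.round(r,1).tolist())
for n,s,uv,z in(("jars",a,[[366,183],[404,178],[388,219]],.08),("sk",a,[[366,306]],0),("tray",a,[[229,290]],.025),("jars",b,[[259,298],[285,345],[236,369]],.08),("sk",b,[[278,259]],0),("tray",b,[[390,240]],.025)):
    P=atz(s,uv,z);print(n,np.round(P,3).tolist(),np.round(np.hypot(P[:,0],P[:,1]),3))
T=[]
for s,(x,y) in((a,(225,170)),(b,(285,215))):
    c=cv2.resize(s["image"][y:y+130,x:x+140],None,fx=4,fy=4,interpolation=cv2.INTER_CUBIC)
    T.append(cv2.convertScaleAbs(c[:,:],alpha=1.5))
cv2.imwrite("pics/c1.png",cv2.resize(T[0],None,fx=1.15,fy=1.15)); cv2.imwrite("pics/c2.png",T[1])
E
```

```text
[0.5021745  0.10685727 0.0018305 ] [[-2.4, -4.1], [-0.5, 3.7], [-0.7, -5.0], [1.8, -4.3], [1.2, -1.2], [-1.9, -3.1], [0.4, 1.0], [-2.5, -3.0]]
jars [[0.519, 0.343, 0.08], [0.575, 0.434, 0.08], [0.652, 0.273, 0.08]] [0.622 0.72  0.707]
sk [[0.756, 0.087, 0.0]] [0.761]
tray [[0.526, -0.117, 0.025]] [0.538]
jars [[0.659, 0.267, 0.08], [0.53, 0.332, 0.08], [0.578, 0.437, 0.08]] [0.711 0.626 0.724]
sk [[0.751, 0.093, 0.0]] [0.757]
tray [[0.527, -0.121, 0.025]] [0.541]
```

View pics/c1.png

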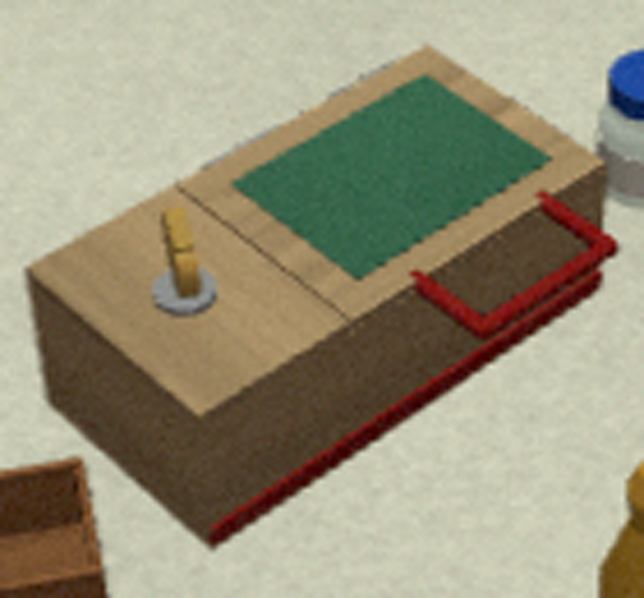

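View pics/c2.png

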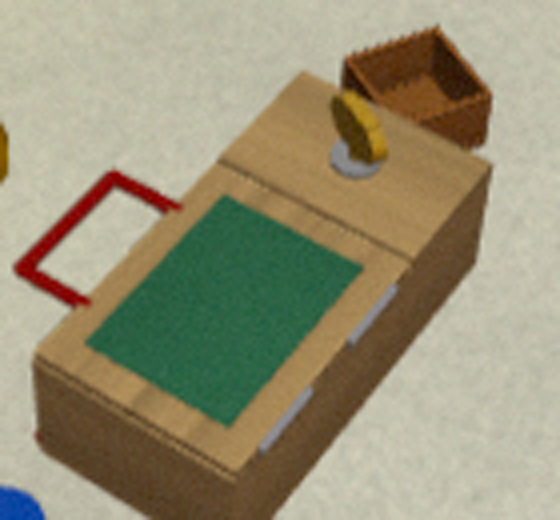

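Run:
```python
from h import *
a=robot.snapshot("scene");b=robot.snapshot("side")
h=.098
C=[[-.07,-.14,h],[.07,-.14,h],[-.07,.14,h],[.07,.14,h],[.115,.0075,.094],[.115,.0875,.094]]
ua=[[231.1,228.3],[268.5,260.2],[318,179.8],[356.5,204.8],[330.4,240.7],[357.5,223]]
ub=[[407.5,255.75],[360.75,232.5],[344.25,333.25],[293.75,304.25],[313.2,260],[291,282]]
p,r=fit([(a,C+[[-.07,-.14,0],[.07,-.14,0]],ua+[[235.4,257.4],[271.1,288.9]]),(b,C,ub)])
print(p,np.round(r,1).tolist())
k=box2w(p,[[0,-.0925,.142],[0,-.0925,.098],[.115,.0475,.094],[-.07,.0475,.09]]);print(k)
print((proj(a,k[:2])-[225,170])*4.6,(proj(b,k[:2])-[285,215])*4)
for al in np.arange(0,180,15):
    al=np.radians(al);d=.024*np.array([np.cos(al),np.sin(al),0])
    E=[k[0]-[0,0,.014]+d,k[0]-[0,0,.014]-d]
    print(round(np.degrees(al)),((proj(a,E)-[225,170])*4.6).astype(int).tolist(),((proj(b,E)-[285,215])*4).astype(int).tolist())
```

```text
[ 0.5040595   0.10508476 -0.01050517] [[-0.8, -0.2], [0.1, 0.1], [0.0, -1.1], [0.7, -0.9], [1.4, -0.8], [-1.6, 0.8], [-0.2, 0.0], [0.3, 0.6], [0.8, -0.2], [-0.2, -0.2], [-0.0, 0.6], [-0.8, -0.8], [-1.0, 0.5], [0.9, -1.0]]
[[0.50308779 0.01258987 0.142     ]
 [0.50308779 0.01258987 0.098     ]
 [0.61955214 0.15137407 0.094     ]
 [0.43456235 0.15331749 0.09      ]]
[[179.23428926 226.69861405]
 [185.6080914  293.08058895]] [[360.57918261 110.16316415]
 [355.71277573 159.88942347]]
0 [[213, 272], [150, 224]] [[325, 109], [393, 142]]
15 [[221, 265], [141, 231]] [[320, 116], [397, 136]]
30 [[227, 257], [135, 238]] [[319, 123], [398, 128]]
45 [[230, 249], [132, 247]] [[320, 131], [397, 121]]
60 [[229, 240], [132, 256]] [[323, 138], [393, 114]]
75 [[225, 232], [135, 264]] [[330, 144], [387, 107]]
90 [[219, 225], [142, 271]] [[338, 150], [379, 102]]
105 [[209, 220], [152, 276]] [[347, 153], [369, 99]]
120 [[198, 217], [163, 280]] [[358, 155], [359, 98]]
135 [[186, 215], [176, 281]] [[368, 154], [349, 98]]
150 [[173, 216], [189, 280]] [[378, 152], [340, 100]]
165 [[161, 219], [202, 277]] [[386, 148], [331, 104]]
```

Request:
carry_out(deltas=[[[3,-2.75,0],[0,0,0]],[[3,-2.75,0],[0,0,0]],[[3,-2.75,0],[0,0,0]],[[3,-2.75,0],[0,0,0]],[[3,-2.75,0],[0,0,0]],[[3,-2.75,0],[0,0,0]],[[3,-2.75,0],[0,0,0]],[[3,-2.75,0],[0,0,0]],[[3,-2.75,0],[0,0,0]],[[3,-2.75,0],[0,0,0]],[[3,-2.75,0],[0,0,0]],[[3,-2.75,0],[0,0,0]],[[3,-2.75,0],[0,0,0]],[[3,-2.75,0],[0,0,0]],[[3,-2.75,0],[0,0,0]],[[3,-2.75,0],[0,0,0]]], hand=1)

```text
t: 1.9
tcp_pos: [0.51, 0.0267, 0.2307]
eef_rot: [[0.96, 0.281, 0.006], [0.281, -0.96, -0.004], [0.004, 0.006, -1.0]]
contact_force: [1.5, -0.4, 0.0]
grip_width: 0.998
```

Request:
carry_out(deltas=[[[0,0,0],[0,0,-0.145]],[[0,0,0],[0,0,-0.145]],[[0,0,0],[0,0,-0.145]],[[0,0,0],[0,0,-0.145]],[[0,0,0],[0,0,-0.145]],[[0,0,0],[0,0,-0.145]],[[0,0,0],[0,0,-0.145]],[[0,0,0],[0,0,-0.145]],[[0,0,0],[0,0,-0.145]],[[0,0,0],[0,0,-0.145]],[[0,0,0],[0,0,-0.145]],[[0,0,0],[0,0,-0.145]],[[0,0,0],[0,0,-0.145]],[[0,0,0],[0,0,-0.145]],[[0,0,0],[0,0,-0.145]],[[0,0,0],[0,0,-0.145]]])

```text
t: 3.5
tcp_pos: [0.512, 0.0334, 0.2293]
eef_rot: [[-0.898, 0.44, 0.005], [0.44, 0.898, -0.003], [-0.006, -0.0, -1.0]]
contact_force: [-0.1, 0.2, 0.1]
grip_width: 0.998
```

```bash
cat >> h.py <<'E'
def to(X,S=None):
    S=S or robot.sense(); R=S["eef_rot"]
    print("t",round(S["t"],2),"tcp",np.round(S["tcp_pos"],4),"yaw",round(np.arctan2(R[1,0],R[0,0]),3),"z",np.round(R[:,2],3),"q",np.round(S["qpos"],2),"F",np.round(S["contact_force"],1),"M",np.round(S["torque"],3),"g",round(S["grip_width"],3))
    if X is not None: print("tool-cm to go",np.round(R.T@(np.array(X)-S["tcp_pos"])*100,2))
E
python3 - <<'E'
from h import *
s=robot.snapshot("wrist");cv2.imwrite("pics/w1.png",cv2.convertScaleAbs(s["image"],alpha=1.3))
to([.5031,.0126,.2])
print(proj(s,[[.5031,.0126,.142],[.5031,.0126,.098]]))
E
```

```text
t 3.55 tcp [0.512  0.0333 0.2293] yaw 2.69 z [ 0.005 -0.003 -1.   ] q [ 0.04  0.22  1.71 -0.    1.21 -1.07] F [0.  0.3 0.3] M [ 0.072 -0.167  0.027] g 1.001
tool-cm to go [-0.09 -2.25  2.93]
[[291.32124548 254.97817999]
 [295.72159474 237.48599823]]
```

View pics/w1.png

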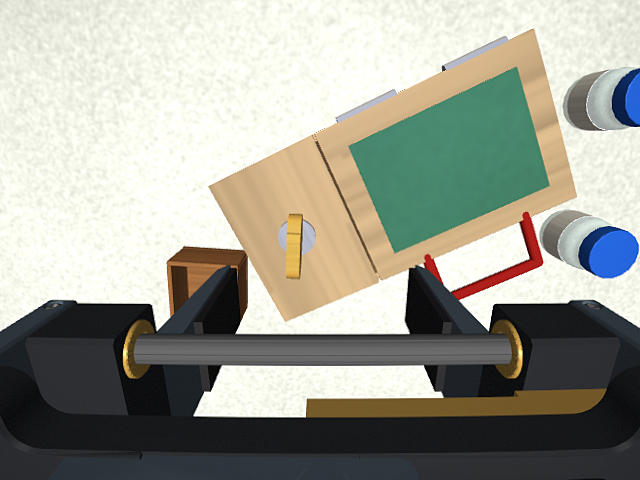

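Run:
```python
from h import *
s=robot.snapshot("wrist")
p,r=fit([(s,[[-.07,-.14,.098],[.07,-.14,.098],[-.07,.14,.098],[.07,.14,.098]],[[209,186],[287,321],[535,29],[577,197]])])
print(p,np.round(r,1).tolist());k=box2w(p,[[0,-.0925,.142],[.115,.0475,.094],[-.07,.0475,.09]]);print(k)
print(proj(s,k))
E_=atz(s,[[294.5,217],[292.5,275]],.13);print(E_,E_.mean(0)); d=E_[1]-E_[0]; print(np.degrees(np.arctan2(d[1],d[0])),np.linalg.norm(d))
to(None)
to([.503,.0126,.2])
```

```text
[ 0.50438689  0.10557488 -0.01367399] [[-1.9, 1.1], [-2.8, 1.7], [1.6, -1.3], [2.9, 0.3]]
[[0.50312209 0.01308353 0.142     ]
 [0.62002564 0.15149798 0.094     ]
 [0.43504293 0.15402759 0.09      ]]
[[291.99149514 254.60303018]
 [489.51195284 282.55830778]
 [417.83770365  84.02679595]]
[[0.48079809 0.02563821 0.13      ]
 [0.52190761 0.0026427  0.13      ]] [0.50135285 0.01414046 0.13      ]
-29.22142011750064 0.04710399457120255
t 3.6 tcp [0.512  0.0334 0.2293] yaw 2.68 z [ 0.005 -0.003 -1.   ] q [ 0.04  0.22  1.71 -0.    1.21 -1.06] F [0.9 0.7 0. ] M [ 0.026 -0.196  0.02 ] g 0.999
t 3.6 tcp [0.512  0.0334 0.2293] yaw 2.68 z [ 0.005 -0.003 -1.   ] q [ 0.04  0.22  1.71 -0.    1.21 -1.06] F [0.9 0.7 0. ] M [ 0.026 -0.196  0.02 ] g 0.999
tool-cm to go [-0.1  -2.26  2.93]
```

Request:
carry_out(deltas=[[[-0.1,-1.2,0],[0,0,0.03]],[[0,-1.05,0],[0,0,0.025]],[[0,0,2],[0,0,0]],[[0,0,2],[0,0,0]],[[0,0,2],[0,0,0]],[[0,0,0.5],[0,0,0]]])

```text
t: 4.2
tcp_pos: [0.5014, 0.0079, 0.1642]
eef_rot: [[-0.858, 0.514, 0.009], [0.514, 0.858, -0.004], [-0.009, 0.001, -1.0]]
contact_force: [0.3, 0.7, 0.1]
grip_width: 0.995
```

Run:
```python
from h import *
to([.503,.013,.126])
```

```text
t 4.2 tcp [0.5014 0.0079 0.1642] yaw 2.601 z [ 0.009 -0.004 -1.   ] q [-0.    0.26  1.84 -0.    1.04 -1.03] F [0.3 0.7 0.1] M [ 0.033 -0.123 -0.091] g 0.995
tool-cm to go [0.17 0.52 3.81]
```

Request:
carry_out(deltas=[[[0.1,0.4,1.5],[0,0,-0.02]],[[0,0,1.4],[0,0,0]],[[0,0,0.6],[0,0,0]],[[0,0,0],[0,0,0]]])

```text
t: 4.6
tcp_pos: [0.503, 0.0096, 0.1297]
eef_rot: [[-0.864, 0.504, 0.01], [0.504, 0.864, -0.004], [-0.011, 0.002, -1.0]]
contact_force: [-0.1, -1.2, 0.5]
grip_width: 0.998
```

Run:
```python
from h import *
to([.503,.013,.126])
```

```text
t 4.6 tcp [0.503  0.0096 0.1297] yaw 2.613 z [ 0.01  -0.004 -1.   ] q [-0.    0.29  1.88 -0.01  0.95 -1.04] F [-0.1 -1.2  0.5] M [ 0.082 -0.136 -0.018] g 0.998
tool-cm to go [0.18 0.3  0.37]
```

Request:
carry_out(deltas=[[[0.15,0.3,0.35],[0,0.01,-0.01]],[[0,0,0],[0,0,0]],[[0,0,0],[0,0,0]]])

```text
t: 4.9
tcp_pos: [0.5045, 0.0128, 0.1279]
eef_rot: [[-0.868, 0.496, 0.005], [0.496, 0.868, 0.001], [-0.003, 0.003, -1.0]]
contact_force: [0.4, 0.2, -1.0]
grip_width: 0.997
```

Request:
carry_out(deltas=[[[0,0,0],[0,0,0]],[[0,0,0],[0,0,0]],[[0,0,0],[0,0,0]],[[0,0,0],[0,0,0]],[[0,0,0],[0,0,0]],[[0,0,0],[0,0,0]]], hand=0, grip_force=20)

```text
t: 5.5
tcp_pos: [0.5051, 0.0129, 0.129]
eef_rot: [[-0.868, 0.496, 0.007], [0.496, 0.868, 0.001], [-0.005, 0.004, -1.0]]
contact_force: [1.1, -1.0, -1.6]
grip_width: 0.503
```

Run:
```python
from h import *
to([.503,.013,.126])
```

```text
t 5.5 tcp [0.5051 0.0129 0.129 ] yaw 2.623 z [ 0.007  0.001 -1.   ] q [ 0.    0.3   1.88  0.    0.96 -1.05] F [ 1.1 -1.  -1.6] M [ 0.03  -0.147  0.069] g 0.503
tool-cm to go [ 0.19 -0.09  0.3 ]
```

Request:
carry_out(deltas=[[[0.15,-0.05,0.25],[0,0,0]],[[0,0,0],[0,0,0]],[[0,0,0.1],[0,0,0]],[[0,0,0],[0,0,0]],[[0,0,0],[0,0,0]],[[0,0,0],[0,0,0]],[[0,0,0],[0,0,0]]])

```text
t: 6.2
tcp_pos: [0.5032, 0.0132, 0.125]
eef_rot: [[-0.869, 0.496, 0.006], [0.496, 0.869, 0.001], [-0.005, 0.004, -1.0]]
contact_force: [0.6, -0.2, -0.4]
grip_width: 0.106
```

Run:
```python
from h import *
to([.503,.013,.126])
```

```text
t 6.2 tcp [0.5032 0.0132 0.125 ] yaw 2.623 z [ 0.006  0.001 -1.   ] q [ 0.    0.3   1.89  0.    0.95 -1.05] F [ 0.6 -0.2 -0.4] M [-0.051 -0.034  0.029] g 0.106
tool-cm to go [ 0.01 -0.03 -0.1 ]
```

Request:
carry_out(deltas=[[[0,0,0],[0,0,0]],[[0,0,0],[0,0,0.1]],[[0,0,0],[0,0,0.12]],[[0,0,0],[0,0,0.12]],[[0,0,0],[0,0,0.12]],[[0,0,0],[0,0,0.12]],[[0,0,0],[0,0,0.12]],[[0,0,0],[0,0,0.12]],[[0,0,0],[0,0,0.12]],[[0,0,0],[0,0,0.12]]])

```text
t: 7.2
tcp_pos: [0.5032, 0.0132, 0.125]
eef_rot: [[0.048, 0.999, 0.006], [0.999, -0.048, -0.0], [0.0, 0.006, -1.0]]
contact_force: [1.0, 0.3, -0.2]
grip_width: 0.107
```

Run:
```python
from h import *
to([.5032,.0132,.126])
```

```text
t 7.2 tcp [0.5032 0.0132 0.125 ] yaw 1.523 z [ 0.006 -0.    -1.   ] q [ 0.    0.3   1.89 -0.    0.95  0.05] F [ 1.   0.3 -0.2] M [-0.153  0.052  0.048] g 0.107
tool-cm to go [ 0.   0.  -0.1]
```

Turned 1.10 rad, with the key held and forces low. Next part turn.

Request:
carry_out(deltas=[[[0,0,0],[0,0,0.12]],[[0,0,0],[0,0,0.12]],[[0,0,0],[0,0,0.12]],[[0,0,0],[0,0,0.12]],[[0,0,0],[0,0,0.12]],[[0,0,0],[0,0,0.12]],[[0,0,0],[0,0,0.12]],[[0,0,0],[0,0,0.12]],[[0,0,0],[0,0,0.12]],[[0,0,0],[0,0,0.1]],[[0,0,0],[0,0,0.1]],[[0,0,0],[0,0,0.1]]])

```text
t: 8.4
tcp_pos: [0.5031, 0.0132, 0.125]
eef_rot: [[0.996, 0.087, 0.003], [0.087, -0.996, -0.001], [0.003, 0.001, -1.0]]
contact_force: [0.3, 0.5, 0.8]
grip_width: 0.108
```

Run:
```python
from h import *
to([.5032,.0132,.126])
```

```text
t 8.4 tcp [0.5031 0.0132 0.125 ] yaw 0.087 z [ 0.003 -0.001 -1.   ] q [ 0.    0.3   1.88 -0.    0.95  1.49] F [0.3 0.5 0.8] M [0.03  0.21  0.062] g 0.108
tool-cm to go [ 0.01  0.   -0.1 ]
```

Request:
carry_out(deltas=[[[0,0,0],[0,0,0.08]],[[0,0,0],[0,0,0.08]],[[0,0,0],[0,0,0.05]],[[0,0,0],[0,0,0.05]],[[0,0,0],[0,0,0.05]]])

```text
t: 8.9
tcp_pos: [0.5031, 0.0132, 0.125]
eef_rot: [[0.972, -0.234, 0.003], [-0.234, -0.972, -0.001], [0.003, 0.0, -1.0]]
contact_force: [0.7, 0.1, 0.1]
grip_width: 0.11
```

```bash
python3 -c "
from h import *
to(None)"
```

```text
t 8.9 tcp [0.5031 0.0132 0.125 ] yaw -0.236 z [ 0.003 -0.001 -1.   ] q [ 0.    0.3   1.88 -0.    0.95  1.81] F [0.7 0.1 0.1] M [0.145 0.2   0.107] g 0.11
```

Request:
carry_out(deltas=[[[0,0,0],[0,0,0.05]],[[0,0,0],[0,0,0.05]],[[0,0,0],[0,0,0.05]],[[0,0,0],[0,0,0.05]]])

```text
t: 9.3
tcp_pos: [0.5032, 0.0132, 0.125]
eef_rot: [[0.903, -0.43, 0.002], [-0.43, -0.903, -0.001], [0.002, -0.0, -1.0]]
contact_force: [1.4, -0.6, 0.6]
grip_width: 0.106
```

```bash
python3 -c "
from h import *
to(None)"
```

```text
t 9.3 tcp [0.5032 0.0132 0.125 ] yaw -0.444 z [ 0.002 -0.001 -1.   ] q [ 0.    0.3   1.88 -0.    0.95  2.02] F [ 1.4 -0.6  0.6] M [0.119 0.192 0.141] g 0.106
```

Request:
carry_out(deltas=[[[0,0,0],[0,0,0.05]],[[0,0,0],[0,0,0.05]],[[0,0,0],[0,0,0.05]]])

```text
t: 9.6
tcp_pos: [0.5031, 0.0133, 0.125]
eef_rot: [[0.828, -0.561, 0.001], [-0.561, -0.828, -0.001], [0.002, 0.0, -1.0]]
contact_force: [-1.2, 0.4, 0.6]
grip_width: 0.141
```

```bash
python3 -c "
from h import *
to(None)"
```

```text
t 9.6 tcp [0.5031 0.0133 0.125 ] yaw -0.595 z [ 0.001 -0.001 -1.   ] q [ 0.    0.3   1.88 -0.    0.95  2.17] F [-1.2  0.4  0.6] M [0.182 0.053 0.756] g 0.141
```

Request:
carry_out(deltas=[[[0,0,0],[0,0,0.05]],[[0,0,0],[0,0,0.05]],[[0,0,0],[0,0,0.05]]])

```text
t: 9.9
tcp_pos: [0.5033, 0.0131, 0.1251]
eef_rot: [[0.737, -0.675, 0.002], [-0.675, -0.737, -0.004], [0.004, 0.001, -1.0]]
contact_force: [-1.8, 2.6, 1.2]
grip_width: 0.189
```

```bash
python3 -c "
from h import *
to(None)"
```

```text
t 9.9 tcp [0.5033 0.0131 0.1251] yaw -0.742 z [ 0.002 -0.004 -1.   ] q [ 0.01  0.3   1.88 -0.    0.95  2.32] F [-1.8  2.6  1.2] M [0.336 0.244 0.967] g 0.189
```

Request:
carry_out(deltas=[[[0,0,0],[0,0,0]],[[0,0,0],[0,0,0]],[[0,0,0],[0,0,0]],[[0,0,0],[0,0,0]],[[0,0,0],[0,0,0]],[[0,0,0],[0,0,0]],[[0,0,0],[0,0,0]]], hand=1)

```text
t: 10.6
tcp_pos: [0.5034, 0.0132, 0.1251]
eef_rot: [[0.738, -0.675, 0.002], [-0.675, -0.738, -0.003], [0.004, 0.001, -1.0]]
contact_force: [0.5, 0.4, -0.9]
grip_width: 0.77
```

Request:
carry_out(deltas=[[[0,0,-1],[0,0,0]],[[0,0,-2],[0,0,0]],[[0,0,-3],[0,0,0]],[[0,0,-3],[0,0,0]],[[0,0,0],[0,0,0]]])

```text
t: 11.1
tcp_pos: [0.503, 0.0135, 0.2203]
eef_rot: [[0.738, -0.675, 0.002], [-0.675, -0.738, -0.003], [0.003, 0.001, -1.0]]
contact_force: [0.4, 0.1, 0.1]
grip_width: 0.998
```

Run:
```python
from h import *
s=robot.snapshot("wrist");cv2.imwrite("pics/w2.png",cv2.convertScaleAbs(s["image"],alpha=1.3))
to([.62,.1514,.2])
k=np.array([.503,.013,.13])
for a in (-.45,-.5,-.55,-.6):
    d=.0235*np.array([np.cos(a),np.sin(a),0]); print(a,proj(s,[k+d,k-d]).round(1).tolist())
```

```text
t 11.15 tcp [0.5019 0.0135 0.2183] yaw -0.741 z [-0.002 -0.003 -1.   ] q [ 0.01  0.22  1.74 -0.    1.18  2.32] F [-0.1  1.2  0.1] M [ 0.055  0.026 -0.01 ] g 0.994
tool-cm to go [ -0.59 -18.16   1.77]
-0.45 [[313.3, 220.2], [331.5, 277.7]]
-0.5 [[314.9, 219.8], [330.0, 278.1]]
-0.55 [[316.5, 219.5], [328.5, 278.4]]
-0.6 [[318.1, 219.2], [327.0, 278.6]]
```

View pics/w2.png

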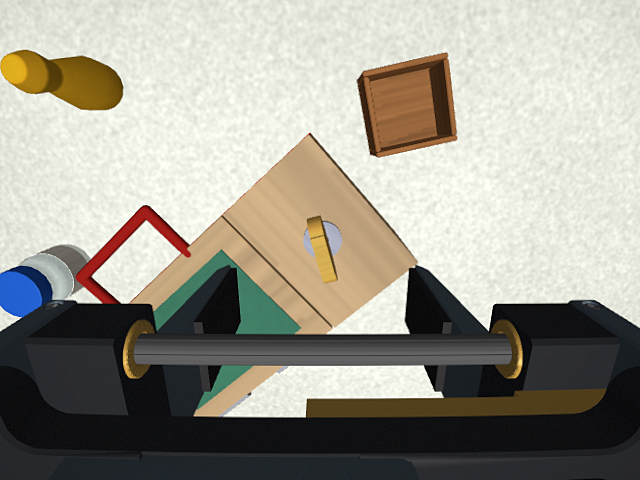

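Request:
carry_out(deltas=[[[0,0,0],[0,0,-0.144]],[[0,0,0],[0,0,-0.144]],[[0,0,0],[0,0,-0.144]],[[0,0,0],[0,0,-0.144]],[[0,0,0],[0,0,-0.144]],[[0,0,0],[0,0,-0.144]],[[0,0,0],[0,0,-0.144]],[[0,0,0],[0,0,-0.144]],[[0,0,0],[0,0,-0.144]],[[0,0,0],[0,0,-0.144]],[[0,0,0],[0,0,-0.144]],[[0,0,0],[0,0,-0.144]],[[0,0,0],[0,0,-0.144]],[[0,0,0],[0,0,-0.144]],[[0,0,0],[0,0,-0.144]],[[0,0,0],[0,0,-0.144]]], hand=0.48)

```text
t: 12.75
tcp_pos: [0.4896, 0.0134, 0.2029]
eef_rot: [[-0.086, 0.996, -0.037], [0.996, 0.086, -0.003], [0.0, -0.037, -0.999]]
contact_force: [-0.8, 0.3, -0.6]
grip_width: 0.481
```

```bash
python3 -c "
from h import *
to([.6198,.1514,.2])"
```

```text
t 12.75 tcp [0.4896 0.0134 0.2029] yaw 1.656 z [-0.037 -0.003 -0.999] q [ 0.01  0.23  1.77 -0.    1.18 -0.08] F [-0.8  0.3 -0.6] M [-0.007 -0.145  0.056] g 0.481
tool-cm to go [12.64 14.16 -0.24]
```

Request:
carry_out(deltas=[[[0,0,-0.2],[-0.037,0,0.097]],[[2,1.9,-0.1],[0,0,0]],[[2.4,2.3,0],[0,0,0]],[[2.4,2.3,0],[0,0,0]],[[2.4,2.3,0],[0,0,0]],[[2.2,2.1,0],[0,0,0]],[[1.5,1.4,0],[0,0,0]],[[0.5,0.4,0],[0,0,0]],[[0,0,0],[0,0,0]]])

```text
t: 13.65
tcp_pos: [0.6153, 0.1492, 0.1936]
eef_rot: [[0.013, 1.0, -0.021], [1.0, -0.013, -0.006], [-0.006, -0.021, -1.0]]
contact_force: [0.1, 0.4, -0.1]
grip_width: 0.482
```

Run:
```python
from h import *
s=robot.snapshot("wrist");cv2.imwrite("pics/w3.png",cv2.convertScaleAbs(s["image"],alpha=1.3))
to([.6198,.1514,.092])
print(proj(s,[[.6198,.1514,.094],[.6198,.1914,.094],[.6198,.1114,.094]]))
```

```text
t 13.7 tcp [0.6148 0.1487 0.1936] yaw 1.557 z [-0.021 -0.006 -1.   ] q [ 0.22  0.44  1.47 -0.    1.25  0.23] F [ 0.3  0.4 -0.5] M [-0.012 -0.133  0.005] g 0.479
tool-cm to go [ 0.33  0.71 10.14]
[[332.13865081 244.89528682]
 [331.83475488 193.11881731]
 [332.4018568  292.17299976]]
```

View pics/w3.png

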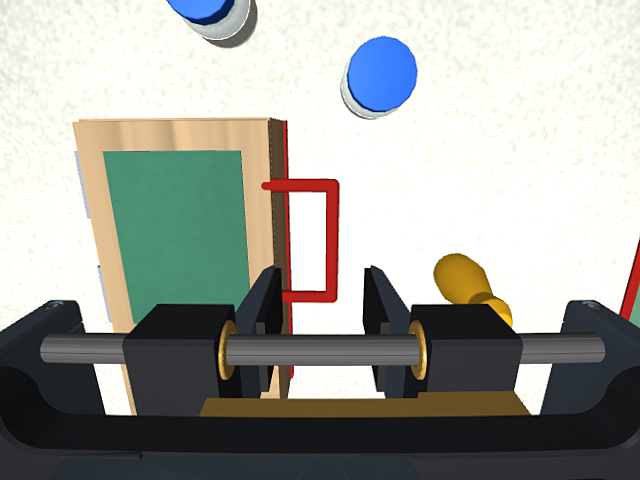

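Request:
carry_out(deltas=[[[0.3,0.6,0],[-0.021,0.006,0]],[[0,0.1,1],[0,0,0]],[[0,0,2],[0,0,0]],[[0,0,2],[0,0,0]],[[0,0,0],[0,0,0]]])

```text
t: 14.2
tcp_pos: [0.6196, 0.1479, 0.1417]
eef_rot: [[0.017, 1.0, 0.001], [1.0, -0.017, -0.001], [-0.001, 0.001, -1.0]]
contact_force: [-0.5, 0.0, -0.1]
grip_width: 0.481
```

```bash
python3 -c "
from h import *
to([.62,.1514,.092])"
```

```text
t 14.2 tcp [0.6196 0.1479 0.1417] yaw 1.554 z [ 0.001 -0.001 -1.   ] q [ 0.22  0.48  1.55 -0.    1.12  0.23] F [-0.5  0.  -0.1] M [-0.    -0.099 -0.019] g 0.481
tool-cm to go [0.35 0.03 4.97]
```

Request:
carry_out(deltas=[[[0.3,0,1.5],[0,0,0]],[[0,0,1.8],[0,0,0]],[[0,0,1.2],[0,0,0]],[[0,0,0.2],[0,0,0]],[[0,0,0],[0,0,0]]])

```text
t: 14.7
tcp_pos: [0.6202, 0.1491, 0.0964]
eef_rot: [[0.019, 1.0, 0.005], [1.0, -0.019, -0.0], [-0.0, 0.005, -1.0]]
contact_force: [-0.2, -0.2, 0.4]
grip_width: 0.483
```

```bash
python3 -c "
from h import *
to([.62,.1514,.092])"
```

```text
t 14.7 tcp [0.6202 0.1491 0.0964] yaw 1.552 z [ 0.005 -0.    -1.   ] q [ 0.22  0.52  1.6  -0.    1.02  0.24] F [-0.2 -0.2  0.4] M [-0.029 -0.119 -0.035] g 0.483
tool-cm to go [ 0.23 -0.03  0.44]
```

Request:
carry_out(deltas=[[[0.2,0,0.4],[0,0,0]],[[0,0,0.05],[0,0,0]],[[0,0,0],[0,0,0]],[[0,0,0],[0,0,0]],[[0,0,0],[0,0,0]],[[0,0,0],[0,0,0]],[[0,0,0],[0,0,0]],[[0,0,0],[0,0,0]]], hand=0, grip_force=15)

```text
t: 15.5
tcp_pos: [0.6205, 0.1516, 0.0942]
eef_rot: [[0.019, 1.0, 0.007], [1.0, -0.019, 0.001], [0.001, 0.007, -1.0]]
contact_force: [-0.6, 0.5, 0.7]
grip_width: 0.1
```

```bash
python3 -c "
from h import *
to([.62,.1514,.092])
import numpy as np
h=np.array([.4348,.1537,.09]);y=-.012
S=robot.sense()
for a in (0,.1,.2,.3,.4,.5,.6,.7,.8,.873):
    x=.185*np.cos(a)-.004*np.sin(a);z=.185*np.sin(a)+.004*np.cos(a);print(a,np.round([(x-.185)*100,(z-.004)*100],2))
"
```

```text
t 15.5 tcp [0.6205 0.1516 0.0942] yaw 1.552 z [ 0.007  0.001 -1.   ] q [ 0.22  0.52  1.6  -0.    1.01  0.24] F [-0.6  0.5  0.7] M [0.002 0.047 0.045] g 0.1
tool-cm to go [-0.02 -0.05  0.22]
0 [0. 0.]
0.1 [-0.13  1.84]
0.2 [-0.45  3.67]
0.3 [-0.94  5.45]
0.4 [-1.62  7.17]
0.5 [-2.46  8.82]
0.6 [-3.46 10.38]
0.7 [-4.61 11.82]
0.8 [-5.9  13.15]
0.873 [-6.92 14.03]
```

Request:
carry_out(deltas=[[[0,-0.03,-0.9],[0,0,0]],[[0,-0.1,-0.9],[0,0,0]],[[0,-0.14,-0.9],[0,0,0]],[[0,-0.18,-0.9],[0,0,0]],[[0,-0.22,-0.9],[0,0,0]],[[0,-0.27,-0.9],[0,0,0]],[[0,0,0],[0,0,0]]])

```text
t: 16.2
tcp_pos: [0.6102, 0.1517, 0.1533]
eef_rot: [[0.019, 1.0, 0.009], [1.0, -0.019, 0.001], [0.001, 0.009, -1.0]]
contact_force: [-0.7, -0.7, -2.1]
grip_width: 0.102
```

```bash
cat >> h.py <<'E'
def lid():
    S=robot.sense(); to([.5513,.1524,.2345],S); p=S["tcp_pos"]; x,z=p[0]-.4355,p[2]-.0902
    print("r",np.hypot(x,z),"ang",np.arctan2(z,x)-.0216)
E
python3 -c "
from h import *
lid()"
```

```text
t 16.2 tcp [0.6102 0.1517 0.1533] yaw 1.552 z [ 0.009  0.001 -1.   ] q [ 0.23  0.45  1.56 -0.    1.12  0.25] F [-0.7 -0.7 -2.1] M [-0.005 -0.028  0.047] g 0.102
tool-cm to go [-0.04 -5.82 -8.17]
r 0.18576674971780452 ang 0.32520540498953165
```

Request:
carry_out(deltas=[[[0,-0.26,-0.65],[0,0,0]],[[0,-0.26,-0.65],[0,0,0]],[[0,-0.4,-0.84],[0,0,0]],[[0,-0.44,-0.81],[0,0,0]],[[0,-0.48,-0.79],[0,0,0]],[[0,-0.52,-0.77],[0,0,0]],[[0,-0.56,-0.73],[0,0,0]],[[0,-0.59,-0.71],[0,0,0]],[[0,0,0],[0,0,0]]])

```text
t: 17.1
tcp_pos: [0.5724, 0.1523, 0.2187]
eef_rot: [[0.019, 1.0, 0.014], [1.0, -0.019, 0.001], [0.001, 0.014, -1.0]]
contact_force: [1.1, 0.4, -1.6]
grip_width: 0.104
```

```bash
python3 -c "
from h import *
lid()"
```

```text
t 17.1 tcp [0.5724 0.1523 0.2187] yaw 1.552 z [ 0.014  0.001 -1.   ] q [ 0.24  0.35  1.55 -0.    1.23  0.26] F [ 1.1  0.4 -1.6] M [-0.023 -0.188  0.024] g 0.104
tool-cm to go [-0.03 -2.09 -1.6 ]
r 0.18781156981839137 ang 0.7322110117129818
```

Request:
carry_out(deltas=[[[0,-0.5,-0.4],[0,0,0]],[[0,-0.55,-0.4],[0,0,0]],[[0,-0.55,-0.4],[0,0,0]],[[0,-0.3,-0.2],[0,0,0]],[[0,0,0],[0,0,0]],[[0,0,0],[0,0,0]]])

```text
t: 17.7
tcp_pos: [0.555, 0.1526, 0.236]
eef_rot: [[0.018, 1.0, 0.024], [1.0, -0.019, 0.002], [0.002, 0.024, -1.0]]
contact_force: [2.6, -0.3, -0.1]
grip_width: 0.104
```

Run:
```python
from h import *
lid()
T=[]
for n,(x,y) in(("scene",(225,120)),("side",(270,180))):
    s=robot.snapshot(n); c=cv2.resize(s["image"][y:y+160,x:x+150],None,fx=2.6,fy=3.7*2.6/3.7,interpolation=cv2.INTER_CUBIC)
    for a in(.773,.873,.973):
        pts=[]
        for yy in(.0075,.0875): pts.append([-.07+.185*np.cos(a)-.004*np.sin(a),yy,.09+.185*np.sin(a)+.004*np.cos(a)])
        # panel free corners, top face
        for yy in(-.043,.138): pts.append([-.07+.14*np.cos(a)-.008*np.sin(a),yy,.09+.14*np.sin(a)+.008*np.cos(a)])
        uv=proj(s,box2w((.5042,.1053,-.012),pts)); print(n,a,uv.round(1).tolist())
    T.append(cv2.convertScaleAbs(c,alpha=1.5))
cv2.imwrite("pics/l1.png",np.hstack(T))
```

```text
t 17.7 tcp [0.555  0.1526 0.236 ] yaw 1.552 z [ 0.024  0.002 -1.   ] q [ 0.25  0.31  1.57 -0.    1.24  0.27] F [ 2.6 -0.3 -0.1] M [-0.113 -0.784  0.003] g 0.104
tool-cm to go [-0.03 -0.38  0.14]
r 0.18853077647993374 ang 0.8624658594518011
scene 0.773 [[315.5, 183.7], [341.7, 168.9], [287.4, 196.7], [345.5, 164.1]]
scene 0.873 [[311.1, 176.2], [337.5, 161.7], [284.0, 191.1], [342.4, 159.0]]
scene 0.973 [[306.3, 169.0], [332.9, 154.8], [280.3, 185.8], [339.1, 154.1]]
side 0.773 [[330.7, 232.6], [308.8, 254.2], [356.0, 235.1], [308.0, 285.3]]
side 0.873 [[335.9, 231.2], [313.9, 253.1], [360.1, 234.2], [312.0, 284.9]]
side 0.973 [[341.6, 230.4], [319.6, 252.6], [364.7, 233.9], [316.5, 285.1]]
```

View pics/l1.png

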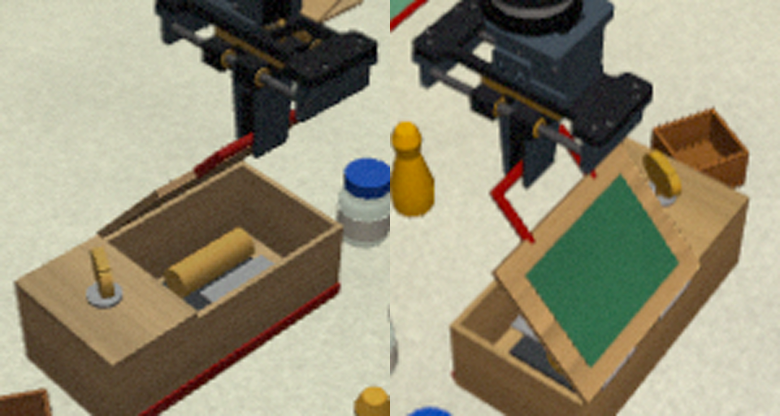

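```bash
cat > ov.py <<'E'
from h import *
import sys
def mk(name,a):
    rows=[[],[]]
    for n,(x,y) in(("scene",(278,158)),("side",(302,230))):
        s=robot.snapshot(n); w,h,k=72,56,5.4
        c=cv2.convertScaleAbs(cv2.resize(s["image"][y:y+h,x:x+w],None,fx=k,fy=k,interpolation=cv2.INTER_CUBIC),alpha=1.6)
        rows[0].append(c); o=c.copy()
        L=lambda u,yy,v:[-.07+u*np.cos(a)-v*np.sin(a),yy,.09+u*np.sin(a)+v*np.cos(a)]
        for P,col in(([L(.14,-.043,.008),L(.14,.138,.008),L(0,.138,.008),L(0,-.043,.008)],(255,0,255)),([L(.14,-.043,0),L(.14,.138,0),L(0,.138,0)],(255,255,0)),([L(.14,.0075,.004),L(.185,.0075,.004),L(.185,.0875,.004),L(.14,.0875,.004)],(0,255,0))):
            uv=((proj(s,box2w((.5042,.1053,-.012),P))-[x-.5,y-.5])*k-.5)
            cv2.polylines(o,[np.int32(uv.round())],False,col,1)
        rows[1].append(o)
    cv2.imwrite(name,np.vstack([np.hstack(r) for r in rows]))
mk(sys.argv[1],float(sys.argv[2])); lid()
E
python3 ov.py pics/l2.png .873
```

```text
t 17.9 tcp [0.5553 0.1526 0.2358] yaw 1.552 z [ 0.024  0.002 -1.   ] q [ 0.25  0.31  1.57 -0.    1.24  0.27] F [ 3.  -0.7  1.7] M [-0.106 -0.753  0.018] g 0.107
tool-cm to go [-0.03 -0.4   0.12]
r 0.18855326064638034 ang 0.8609149149487925
```

View pics/l2.png

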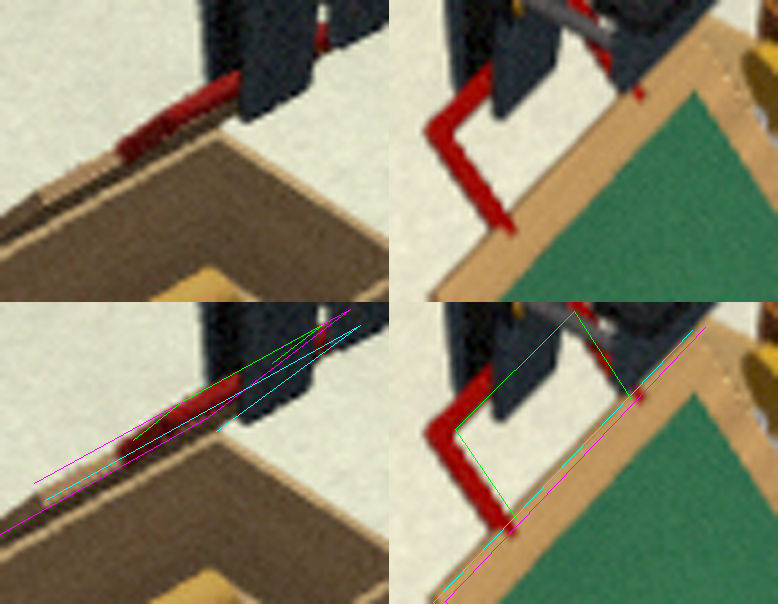

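Request:
carry_out(deltas=[[[0,-0.25,-0.15],[0,0,0]],[[0,-0.2,-0.15],[0,0,0]],[[0,0,0],[0,0,0]],[[0,0,0],[0,0,0]]], grip_force=20)

```text
t: 18.3
tcp_pos: [0.5514, 0.1527, 0.2391]
eef_rot: [[0.019, 0.999, 0.026], [1.0, -0.019, 0.002], [0.002, 0.026, -1.0]]
contact_force: [3.4, -1.1, 0.6]
grip_width: 0.104
```

```bash
python3 ov.py pics/l3.png .873
```

```text
t 18.4 tcp [0.5514 0.1527 0.2391] yaw 1.552 z [ 0.026  0.002 -1.   ] q [ 0.25  0.3   1.58 -0.01  1.24  0.27] F [ 3.3 -0.8  1.3] M [-0.125 -0.869  0.03 ] g 0.104
tool-cm to go [-0.03 -0.02  0.46]
r 0.18869704802785917 ang 0.8876431871253326
```

View pics/l3.png

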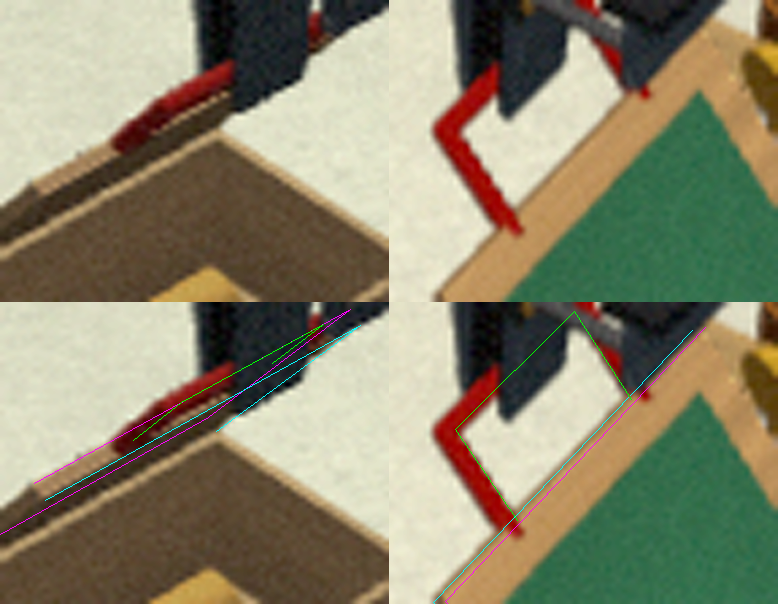

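```bash
cat > m.py <<'E'
from h import *
def red(im): 
    b,g,r=[im[...,i].astype(float) for i in range(3)]; return np.clip(r-1.2*np.maximum(b,g)-10,0,None)
B=(.5042,.1053,-.012)
def meas(s,im,a,pa,pb):
    W=red(im); f=lambda a:proj(s,box2w(B,[P(a) for P in(pa,pb)]))
    def prof(uv):
        A,C=uv; d=(C-A)/np.linalg.norm(C-A); n=np.array([-d[1],d[0]])
        o=np.linspace(-4,4,81); t=np.linspace(.1,.9,30)
        X=(A+np.outer(t,C-A))[:,None,:]+o[None,:,None]*n
        v=cv2.remap(W.astype(np.float32),X[...,0].astype(np.float32),X[...,1].astype(np.float32),cv2.INTER_LINEAR)
        c=(v*o).sum(1)/np.maximum(v.sum(1),1e-3); return np.round(c,1),np.median(c),n
    uv=f(a);c,m,n=prof(uv); rate=((f(a+.05)-f(a-.05)).mean(0)@n)/.1
    print("off",round(m,2),"px rate",round(rate,1),"px/rad -> ang",round(a+m/rate,3),c[::4])
def pt(u,y,v): return lambda a:[-.07+u*np.cos(a)-v*np.sin(a),y,.09+u*np.sin(a)+v*np.cos(a)]
for n in("side","scene"):
    s=robot.snapshot(n)
    for tag,im,a in(("shut",cv2.imread(f"pics/{n}0.png"),0.),("now",s["image"],.873)):
        print(n,tag)
        meas(s,im,a,pt(.185,.066,.004),pt(.185,.0885,.004)) if n=="side" else meas(s,im,a,pt(.185,.0065,.004),pt(.185,.022,.004))
E
python3 m.py
```

```text
side shut
off 0.76 px rate 36.7 px/rad -> ang 0.021 [ 0.8  0.8  0.8  0.8  0.8  0.8  0.6 -0.4]
side now
off 1.13 px rate -32.1 px/rad -> ang 0.838 [1.4 1.3 1.3 1.1 1.1 1.1 1.1 1.1]
scene shut
off 0.35 px rate -48.6 px/rad -> ang -0.007 [0.3 0.3 0.4 0.3 0.4 0.4 0.3 0.4]
scene now
off -0.28 px rate -86.4 px/rad -> ang 0.876 [-0.2 -0.4 -0.3 -0.2 -0.2 -0.2 -0.4 -0.5]
```

```bash
python3 -c "
from h import *
lid(); robot.sign_off()"
```

```text
t 18.5 tcp [0.5515 0.1527 0.239 ] yaw 1.552 z [ 0.026  0.002 -1.   ] q [ 0.25  0.3   1.58 -0.01  1.24  0.27] F [ 2.5 -0.1  0.7] M [-0.12  -0.836  0.032] g 0.104
tool-cm to go [-0.03 -0.03  0.45]
r 0.18868491780746766 ang 0.8873260118029774
the job is handed in; nothing more can be done
```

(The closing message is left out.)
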